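# Tool case lid: hasp off, lid held at its balance point

### The job

Swing the hasp on the leatherworker's wooden tool case right off the lid, then take the lid by its pull bar, raise it steadily and hold it straight up on edge at its balance point, where it would fall neither shut nor back, so that a lid stay can be fitted. Finish while still holding the lid there, at rest: do not let go of it, drop it or let it go over backwards, and leave the loose things on the bench where they are.

Things in the scene. Friction and masses are not known exactly. Their poses are not given: they have to be found in the camera images.
- case: wooden tool case, fixed to the bench, 150 deep (x) by 280 wide (y) by 85 high without lid; origin under its centre on the bench, x points from its front (pull bar, hasp) to its rear (hinge), y along its width, towards the hasp's side, z up. The lid closes it, top face at 99.5 mm. A steel hasp bracket stands on its front, 30 out from the front face, from y = 93 to 127 mm, top at 96 mm
- lid (a joint): lid angle, rad: 0 shut, grows as its front edge rises and swings to the rear, pi/2 straight up, which is its balance point (its centre of mass is then right above the hinge); stop at 2.2, fallen back. The hinge turns almost without friction: the lid falls shut below pi/2 and falls back beyond it, unless held. The lid is a wooden board 150 by 280 by 14 of 0.4 to 0.8 kg; it takes about 2 to 3 N at the pull bar to lift. It cannot rise while the hasp lies over it
- lid_hinge (a point): point on the lid's hinge axis at mid-width, 75 mm behind the case's centre and 92.5 mm above the bench; the axis is the case's y
- pull_bar (a point): middle of the lid's pull bar, in the plane of the lid, 190 mm from the hinge axis: a round steel bar of diameter 10, parallel to the hinge, 100 long between the middles of its two end brackets, with a free gap of 35 mm between bar and lid edge; it stands out in front of the shut case at 92.5 mm above the bench, and is the top of the upright lid, 282.5 mm above the bench. A gripper pointing down can straddle it and let it turn between the pads as the lid swings
- hasp (a joint): hasp angle about its upright pivot, rad: 0 points straight over the lid (to the case's +x), grows as the free end swings outward to the case's +y and away from the handle; at pi/2 it lies along the case's front, at 2.0 it meets its stop. It clears the lid's edge from 1.35 on. It starts between 0 and 0.3 and stays where it is left (friction about 1 N at the pin)
- hasp_pivot (a point): the hasp's pivot axis at the underside of its flat steel arm, 103.5 mm above the bench; in the case frame at x = -100, y = 110 mm. The arm is 16 wide, 5 thick, 4 above the lid, and ends 77 from the pivot
- hasp_pin (a point): top centre of the hasp's upright round steel pin, diameter 12, height 42 above the arm, 70 mm from the pivot; pin top 150.5 mm above the bench. Pinch it or push it
- spool: bystander: wooden thread spool, 48 mm across, 60 tall, standing; origin under its centre
- awl: bystander: awl with a wooden handle, 140 long, lying on the bench in front of the case, under the pull bar; 26 tall
- dye_jar: bystander: amber jar with black cap, 56 across, 70 tall, beside the case on its hasp side; origin under its centre
- burnisher: bystander: turned dark wood burnisher, 40 across, 100 tall, standing beside the case; origin under its centre
- mallet: bystander: mallet, 240 long, lying behind the case
- glue_brush: bystander: brush, 150 long, lying in front of the case on its hasp side
- wax_tin: bystander: round metal tin, 60 across, 24 tall, in front of the case; origin under its centre

How it is judged:
On the way, in this order (a step that is already met when the one before it is completed fails the run):
1. the hasp is swung clear of the lid while the lid is still shut (value of joint hasp above 1.35 rad and value of joint lid below 0.08 rad), for 0.2 s.
2. the lid is carried up, in the robot's fingers, through the middle of its swing (0.5 to 1.2 rad) without being flung (value of joint lid between 0.5 and 1.2 rad and contact force between the fingers and lid above 0.3 N and value of joint hasp above 1.35 rad), for 0.2 s.
At the end, for the whole second after the job is handed in: the lid stands at its balance point, joint lid between 1.49 and 1.65 rad (straight up within about 4.5 degrees), at rest (under 0.05 rad/s), still held by the robot's fingers (contact over 0.3 N), with the hasp swung clear (over 1.35 rad) (value of joint lid between 1.49 and 1.65 rad and velocity of joint lid between -0.05 and 0.05 rad/s and contact force between the fingers and lid above 0.3 N and value of joint hasp above 1.35 rad); the arm keeps its last pose, push and grip.
It fails at once if the lid goes over backwards (beyond 1.85 rad) (value of joint lid above 1.85 rad).
It fails at once if the lid is dropped (falls faster than 1.5 rad/s) (velocity of joint lid below -1.5 rad/s).
It fails at once if a loose thing on the bench is moved by more than 40 mm (distance of any of spool, awl, dye_jar, burnisher, mallet, glue_brush, wax_tin from where it was at the start of the episode above 0.04 m).
It also fails if it takes over 54 s, if anything falls off the work surface, if the arm or the gripper's body presses on something with over 40 N, if the wrist force passes 120 N, or if a joint passes its speed limit or range.

### The arm

A 6-joint arm with a two-finger parallel gripper is mounted at the origin on the work surface. World frame = base frame: x ahead of the robot, y to its left, z up, the work surface at z = 0. Lengths are in m, angles in rad, forces in N, time in s.
With the tool pointing down it reaches from about 0.35 to 0.775 m from the base axis. Payload 5.5 kg.
Tool frame: the origin (TCP) lies midway between the tips of the shut fingers; the grasp point (between the pads) lies 19 mm behind it; z points along the fingers, y is the line along which they close (so a half turn about z gives the same grasp; the last joint's range is limited). The gripper opens to 85 mm and grips with 20 to 120 N. Pads are 22 mm wide; open, the fingers measure 114 mm over their backs; the gripper's body (76 mm by 85 mm) begins 54 mm behind the grasp point. The pads swing forward as they close: fully open they stand 13 mm farther back than shut.
Start: joints at [-1.363, 0.313, 0.046, 1.304, 0, 1.431], TCP at [0.196, -0.541, 0.231] pointing down, gripper open.
Joint ranges: [-2.76, 2.76], [-0.86, 1.69], [-1.03, 1.26], [-2.2, 2.34], [-1.47, 1.5], [-3.14, 3.14]. Speed limits (rad/s): [2.57, 2.57, 3.14, 3.14, 3.14, 3.14].

### API

Orientations are given as a unit quaternion [w, x, y, z].
In Python, from workcell import env gives the robot as it stands.
- The arm moves only by the tool move_arm, never from a script. Its argument "targets" is a list of rows, each a list of 3 entries, a list of its own where there are three numbers: the shift along the tool's x, y, z in mm, then the turn, a rotation vector about the tool's x, y, z in units of 10 degrees (1.0 is 10 degrees), then the closure, from -1 (fully open) to 1 (shut). In form: [[[dx, dy, dz], [ax, ay, az], gripper], ...]. A call has 1 to 5 rows; each row is the pose to reach, as a shift and turn from the pose commanded when the call began, along the tool's axes at that moment; what a row does not reach only later rows make up. A row lasts 1/8 s, in which the tool goes at most 62.5 mm and 10.7 degrees, less where a joint would pass 70% of its speed; a pose out of reach is approached as far as the arm can. A call with a gripper value outside its range is refused whole. The fingers move at their own pace and stop on an object; "squeeze" is the grip in N (left out, the last holds). Time passes only in rows, so rows that repeat a pose let the fingers close. It gives the time, the measured TCP pose, the force, the opening and the grip force at its end, in the units of the state.
- env.get_state(): the state, without advancing time (a new reading comes with each control period).
- env.read_camera(name): name is "scene" or "top" or "wrist"; returns a dict with "pixels" (400x640x3 uint8, red, green, blue), "fovy" (degrees; the focal length in pixels is half the picture's height over the tangent of half this angle, whatever the lens; pixels are square), "cx", "cy" (the principal point, pixels), "extrinsics" (4x4, takes a point from world to camera coordinates); the wrist camera has in their place "mount" (4x4, takes a point from camera to tool coordinates, whose origin is the TCP and whose axes are the flange's). Camera axes: x right, y up, looking along -z (the intrinsics and any distortion apply to the point x, -y, -z); pixel columns grow to the right and rows downward; lengths in m; the calibration is good to about 2 mm. The wrist camera is an equidistant fisheye: a pixel r from the principal point sees the ray r / f radians off the axis. A picture is of the moment at which its call begins: read the wrist's pose just before it. There is no depth.
- env.hand_in(): hands the job in; it is judged then, once.
Trained networks look in a picture, given as the dict that the camera call returned (one of the last four; its "shot" number tells which), for a name from the list of things; names that differ only in an ending like _2 or _b are one class to them, and where a whole thing is asked for, a point or a joint stands for the part that bears it (a point fixed in the world has none). Each returns a list of dicts, best first, with "confidence" (0 to 1); they miss things now and then, are a little off and sometimes report something else, mostly with a low value. They report only what shows in the picture. A call takes as long as a camera call.
- env.spot_in(thing, picture): "centre" ([x, y, z] in m, in world coordinates, good to about 4 mm: the middle of the surface that is visible of it).
- env.regions_of(thing, picture): "mask" (400x640 bool, what is visible of it).
- env.landmark_of(thing, picture): "centre" ([x, y, z] in m, in world coordinates, good to about 4 mm: a listed point, or the origin of a listed thing).
The state is a dict: "clock": time; "joint_pos": joint angles; "qvel": joint speeds; "tau": joint torques, N m; "tcp_pos": TCP position; "orientation": TCP orientation; "wrist_force": force on the tool from outside, world axes, zero at the start; "ft_torque": the same for the moment, N m; "finger_gap": finger opening in m; "grip_force": force on a finger pad.
Only numpy, scipy, OpenCV 4.12 (cv2) and the standard library are available. Lean on these libraries where they do the work, as an engineer would, in place of code of your own. Each camera call takes 0.05 s, during which the arm holds its last target. There are 200 camera calls.

## Working session

There is one attempt and no reset: what is moved stays moved. The work goes in short steps, Python scripts to look and compute and a tool call to move; the robot and the scene stay as the last step left them, time stands still between calls to the robot, and variables do not carry over. Pictures are saved under pics/ and viewed, at most 10 in all, crops included, and the job is handed in when it is done.

Besides the shell and the picture viewer there is one more tool, called as a command line: name --argument value ..., lists and objects as JSON in quotes. move_arm: Moves the arm, as the interface text tells. Its arguments: {"type":"object","properties":{"targets":{"type":"array","items":{"type":"array"}},"squeeze":{"type":"number"}},"required":["targets"]}

```bash
mkdir -p pics; cat > h.py <<'E'
import numpy as np, cv2
from workcell import env
from scipy.spatial.transform import Rotation as R
def save(p,n): cv2.imwrite('pics/'+n,p['pixels'][:,:,::-1])
def pose(s=None):
    s=s or env.get_state(); q=s['orientation']
    return np.array(s['tcp_pos']), R.from_quat([q[1],q[2],q[3],q[0]])
E
python3 - <<'E'
from h import *
s=env.get_state(); p,r=pose(s); print(s['clock'],p.round(4),r.as_matrix().round(3).tolist())
a=env.read_camera('scene'); b=env.read_camera('top')
save(a,'scene.png'); save(b,'top.png')
for pic,n in((a,'scene'),(b,'top')):
  for t in ['lid_hinge','pull_bar','hasp_pivot','hasp_pin','case','spool','awl','dye_jar','burnisher','mallet','glue_brush','wax_tin']:
    print(n,t,[(np.round(d['centre'],3).tolist(),round(d['confidence'],2)) for d in env.landmark_of(t,pic)[:2]])
E
```

```text
0.0 [ 0.1959 -0.5401  0.2304] [[0.94, 0.341, -0.0], [0.341, -0.94, 0.002], [0.0, -0.002, -1.0]]
scene lid_hinge [([0.673, -0.117, 0.092], 0.7)]
scene pull_bar [([0.481, -0.102, 0.091], 0.64)]
scene hasp_pivot [([0.51, 0.005, 0.106], 0.73)]
scene hasp_pin [([0.575, 0.007, 0.154], 0.72)]
scene case [([0.595, -0.112, -0.001], 0.94), ([0.398, -0.282, 0.001], 0.27)]
scene spool [([0.544, -0.322, 0.0], 0.68), ([0.648, 0.104, -0.002], 0.28)]
scene awl [([0.399, -0.112, 0.003], 0.74)]
scene dye_jar []
scene burnisher [([0.641, -0.36, -0.002], 0.67), ([0.768, -0.128, -0.0], 0.51)]
scene mallet [([0.767, -0.133, 0.002], 0.96), ([0.669, -0.118, 0.093], 0.69)]
scene glue_brush [([0.418, 0.11, -0.003], 0.75)]
scene wax_tin [([0.398, -0.284, -0.002], 0.94)]
top lid_hinge [([0.673, -0.115, 0.092], 0.88)]
top pull_bar [([0.484, -0.098, 0.094], 0.63)]
top hasp_pivot [([0.674, -0.118, 0.091], 0.74), ([0.505, 0.008, 0.102], 0.65)]
top hasp_pin [([0.58, 0.003, 0.151], 0.68)]
top case [([0.6, -0.108, -0.001], 0.56)]
top spool [([0.543, -0.325, -0.002], 0.81)]
top awl [([0.395, -0.112, 0.001], 0.6)]
top dye_jar [([0.65, 0.104, 0.002], 0.82), ([0.504, 0.006, 0.105], 0.68)]
top burnisher [([0.641, -0.358, 0.003], 0.91), ([0.504, 0.008, 0.105], 0.33)]
top mallet [([0.759, -0.136, 0.004], 0.89), ([0.505, 0.008, 0.101], 0.33)]
top glue_brush [([0.417, 0.11, -0.005], 0.56)]
top wax_tin [([0.394, -0.286, -0.002], 0.83), ([0.642, -0.36, 0.0], 0.31)]
```

View pics/top.png

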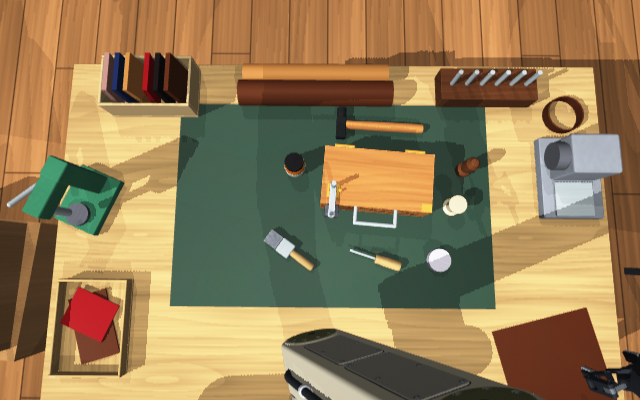

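View pics/scene.png

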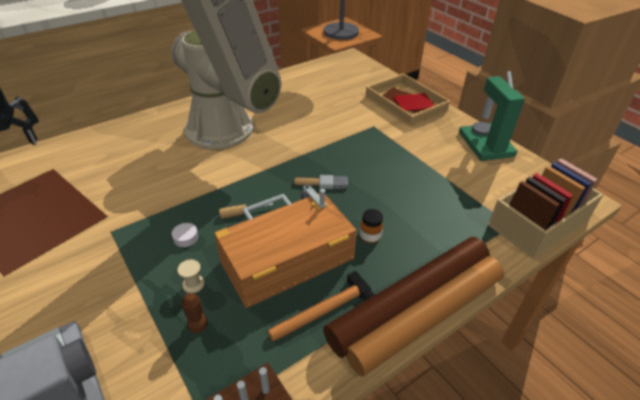

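Top view: the case spans (322–435, 145–215), the hasp is near (332, 200) still over the lid, and the bar is near (375, 222). The networks' points agree with this. Case yaw is about −0.08 rad. I'll go above the pin, turning so that tool y lies along the case's x.

move_arm --targets '[[[545, -382, 0], [0, 0, -6.5], -1], [[545, -382, 0], [0, 0, -6.5], -1], [[545, -382, 0], [0, 0, -6.5], -1], [[545, -382, 0], [0, 0, -6.5], -1], [[545, -382, 0], [0, 0, -6.5], -1]]' --squeeze 30

```text
clock: 1.92
tcp_pos: [0.3763, -0.2832, 0.2316]
orientation: [0.001, 0.799, 0.602, 0.0]
wrist_force: [0.9, -0.1, 0.9]
finger_gap: 0.0854
grip_force: 0.0
```

```bash
cat >> h.py <<'E'
def go(xyz,yaw):
    "shift (mm) and turn (10 deg) in tool axes to reach xyz, tool down with tool-x heading yaw"
    p,r=pose(); t=R.from_matrix([[np.cos(yaw),np.sin(yaw),0],[np.sin(yaw),-np.cos(yaw),0],[0,0,-1]])
    print('at',p.round(4),'shift',(r.inv().apply(np.array(xyz)-p)*1000).round(1),'turn',(np.degrees((r.inv()*t).as_rotvec())/10).round(2))
E
python3 -c "
from h import *
go([.577,.0,.23],1.487)"
```

```text
at [ 0.3763 -0.2832  0.2316] shift [327.6 114.7   1.5] turn [ 0.01  0.   -1.12]
```

move_arm --targets '[[[240, 75, 0], [0, 0, -1.1], -1], [[240, 75, 0], [0, 0, -1.1], -1], [[240, 75, 0], [0, 0, -1.1], -1], [[240, 75, 0], [0, 0, -1.1], -1], [[240, 75, 0], [0, 0, -1.1], -1]]'

```text
clock: 2.55
tcp_pos: [0.5167, -0.0719, 0.2312]
orientation: [0.0, 0.737, 0.676, 0.0]
wrist_force: [-1.0, 0.5, 0.7]
finger_gap: 0.0854
grip_force: 0.0
```

```bash
python3 - <<'E'
from h import *
p,r=pose(); a=env.read_camera('wrist'); save(a,'w1.png'); print(p,env.get_state()['wrist_force'],a['mount'],a['fovy'])
for t in ['pull_bar','hasp_pivot','hasp_pin','lid_hinge','case']:
    print(t,[(np.round(d['centre'],3).tolist(),round(d['confidence'],2)) for d in env.landmark_of(t,a)[:2]])
go([.577,.005,.20],1.487)
E
```

```text
[ 0.51665842 -0.07192633  0.23116914] [-0.40736309  0.07601154  0.26840268] [[-6.44040368e-04  9.62390823e-01  2.71667974e-01  6.94967496e-02]
 [ 9.99999718e-01  7.25009043e-04 -1.97674622e-04 -2.23707783e-03]
 [-3.87201980e-04  2.71667770e-01 -9.62391019e-01 -1.42568303e-01]
 [ 0.00000000e+00  0.00000000e+00  0.00000000e+00  1.00000000e+00]] 65.70646984690485
pull_bar [([0.483, -0.101, 0.096], 0.75), ([0.508, 0.008, 0.102], 0.32)]
hasp_pivot [([0.506, 0.007, 0.105], 0.9)]
hasp_pin [([0.578, 0.0, 0.15], 0.65), ([0.676, -0.115, 0.089], 0.48)]
lid_hinge [([0.675, -0.115, 0.091], 0.84), ([0.599, -0.113, 0.002], 0.6)]
case [([0.602, -0.111, 0.001], 0.59)]
at [ 0.5144 -0.0769  0.2314] shift [87.5 54.5 31.3] turn [-0.    0.   -0.07]
```

View pics/w1.png

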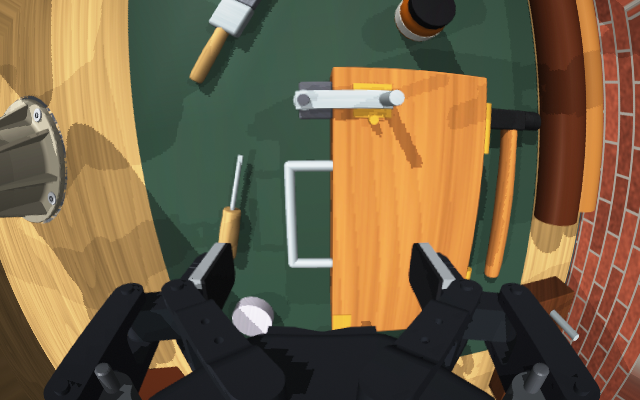

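Wrist view: the hasp arm runs from the pivot at (300, 99) to the pin at (397, 97), and the bar is at (290, 213). Three views agree: pin (0.578, 0.003, 0.151), bar (0.483, −0.100, 0.094). Both heights match the text. I'll descend onto the pin.

move_arm --targets '[[[85, 55, 0], [0, 0, 0], -1], [[85, 55, 0], [0, 0, 0], -1], [[85, 55, 50], [0, 0, 0], -1], [[85, 55, 109], [0, 0, 0], -1], [[85, 55, 109], [0, 0, 0], -1]]'

```text
clock: 3.48
tcp_pos: [0.5731, 0.0031, 0.1178]
orientation: [-0.004, 0.74, 0.672, -0.004]
wrist_force: [-0.4, 0.2, -0.1]
finger_gap: 0.0852
grip_force: 0.0
```

```bash
python3 - <<'E'
from h import *
a=env.read_camera('wrist'); save(a,'w2.png'); print(pose()[0])
for t in ['hasp_pivot','hasp_pin']:
    print(t,[(np.round(d['centre'],3).tolist(),round(d['confidence'],2)) for d in env.landmark_of(t,a)[:2]])
go([.578,.003,.122],1.487)
E
```

```text
[0.57572662 0.00289014 0.12123844]
hasp_pivot [([0.507, 0.008, 0.104], 0.93)]
hasp_pin [([0.577, 0.005, 0.15], 0.57)]
at [0.5792 0.0027 0.1248] shift [ 0.2 -1.2  2.8] turn [ 0.02  0.   -0.06]
```

View pics/w2.png

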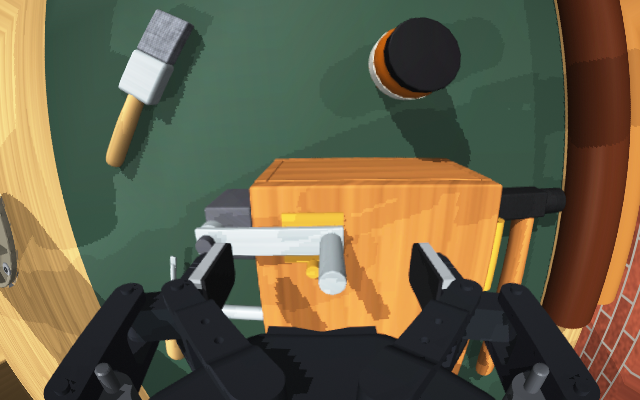

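The pin top is at (332, 283), centred between the pads. Closing.

move_arm --targets '[[[0, 0, 0], [0, 0, 0], 1], [[0, 0, 0], [0, 0, 0], 1], [[0, 0, 0], [0, 0, 0], 1], [[0, 0, 0], [0, 0, 0], 1], [[0, 0, 0], [0, 0, 0], 1]]'

```text
clock: 4.25
tcp_pos: [0.578, 0.0039, 0.1226]
orientation: [0.0, 0.739, 0.673, 0.0]
wrist_force: [0.2, 0.0, 0.9]
finger_gap: 0.0109
grip_force: 29.3
```

```bash
python3 - <<'E'
from h import *
p,r=pose(); s=env.get_state(); print(p,s['finger_gap'],s['grip_force'],s['wrist_force'])
c=np.array([.507,.0075]); d=p[:2]-c; print(np.hypot(*d))
a0=np.arctan2(d[1],d[0]); print(a0+.084)
for a in np.arange(0.15,1.7,.15)+0:
    w=c+.07*np.array([np.cos(a0+a),np.sin(a0+a)])
    print(round(a,2),(r.inv().apply(np.r_[w-p[:2],0])*1000).round(1))
E
```

```text
[0.57798853 0.00392741 0.12259983] 0.010862103693692076 29.312037527561188 [0.22372658 0.03365459 0.87863224]
0.07107836739656768
0.03371612139781442
0.15 [10.4 -2.3 -0. ]
0.3 [20.5 -5.1 -0. ]
0.45 [30.1 -9.4 -0. ]
0.6 [ 38.9 -15.   -0. ]
0.75 [ 46.8 -21.9  -0. ]
0.9 [ 53.6 -29.9  -0. ]
1.05 [ 59.1 -38.8  -0. ]
1.2 [ 63.2 -48.5  -0. ]
1.35 [ 65.8 -58.6  -0.1]
1.5 [ 66.9 -69.1  -0.1]
1.65 [ 66.4 -79.6  -0.1]
```

move_arm --targets '[[[10, -2, 0], [0, 0, 0], 1], [[20, -5, 0], [0, 0, 0], 1], [[30, -9, 0], [0, 0, 0], 1], [[39, -15, 0], [0, 0, 0], 1], [[47, -22, 0], [0, 0, 0], 1]]'

```text
clock: 4.88
tcp_pos: [0.5641, 0.0548, 0.123]
orientation: [0.002, 0.739, 0.674, 0.004]
wrist_force: [11.3, 5.6, -5.7]
finger_gap: 0.0112
grip_force: 29.3
```

move_arm --targets '[[[7, -8, 0], [0, 0, 0], 1], [[12, -17, 0], [0, 0, 0], 1], [[16, -27, 0], [0, 0, 0], 1], [[19, -37, 0], [0, 0, 0], 1], [[20, -47, 0], [0, 0, 0], 1]]'

```text
clock: 5.5
tcp_pos: [0.5165, 0.0801, 0.1228]
orientation: [-0.001, 0.738, 0.674, 0.003]
wrist_force: [4.5, 7.4, 1.3]
finger_gap: 0.0109
grip_force: 30.2
```

move_arm --targets '[[[0, -11, 0], [0, 0, 0], 1], [[-1, -16, 0], [0, 0, 0], 1], [[-1, -16, 0], [0, 0, 0], 1]]'

```text
clock: 5.88
tcp_pos: [0.4985, 0.0784, 0.1226]
orientation: [-0.001, 0.739, 0.673, 0.0]
wrist_force: [-1.6, 5.0, 5.0]
finger_gap: 0.0111
grip_force: 30.6
```

```bash
python3 - <<'E'
from h import *
p,r=pose(); s=env.get_state(); print(p,s['finger_gap'],s['grip_force'],s['wrist_force'])
d=p[:2]-[.507,.0075]; print(np.hypot(*d),np.arctan2(d[1],d[0])+.084)
a=env.read_camera('wrist'); save(a,'w3.png')
for t in ['hasp_pivot','hasp_pin']:
    print(t,[(np.round(d['centre'],3).tolist(),round(d['confidence'],2)) for d in env.landmark_of(t,a)[:2]])
E
```

```text
[0.49853287 0.07837465 0.12260583] 0.0110949881002421 30.582427382469177 [-1.59758527  4.97425414  5.04678997]
0.07137862451251367 1.7736990398756596
hasp_pivot [([0.508, 0.006, 0.103], 0.98)]
hasp_pin [([0.499, 0.078, 0.147], 0.86)]
```

View pics/w3.png

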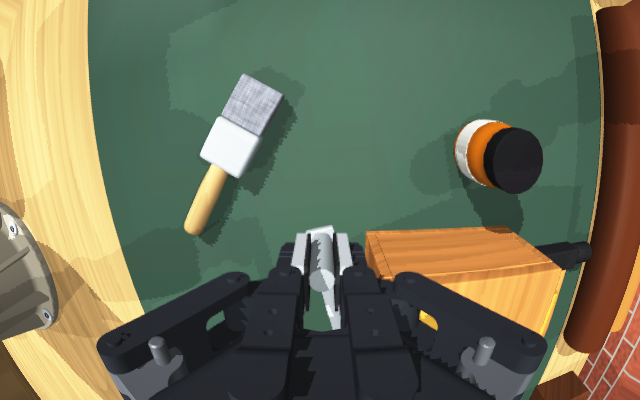

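The hasp pin at (320, 280) now lies off the lid, at about 1.75 rad. Releasing and lifting clear.

move_arm --targets '[[[0, 0, 0], [0, 0, 0], 0.2], [[0, 0, 0], [0, 0, 0], 0.2], [[0, 0, 0], [0, 0, 0], 0.2], [[0, 0, -50], [0, 0, 0], 0.2], [[0, 0, -80], [0, 0, 0], 0.2]]'

```text
clock: 6.65
tcp_pos: [0.4995, 0.0772, 0.2038]
orientation: [0.0, 0.74, 0.673, 0.0]
wrist_force: [0.9, 0.7, 0.2]
finger_gap: 0.0343
grip_force: 0.0
```

move_arm --targets '[[[-60, 0, 0], [0, 0, 0], 0.2], [[-120, 0, 0], [0, 0, 0], 0.2], [[-179, 0, 0], [0, 0, 0], 0.2], [[-179, 0, 30], [0, 0, 0], 0.2], [[-179, 0, 30], [0, 0, 0], 0.2]]'

```text
clock: 7.28
tcp_pos: [0.4805, -0.101, 0.1704]
orientation: [-0.002, 0.74, 0.672, -0.001]
wrist_force: [-0.4, 0.5, 0.0]
finger_gap: 0.0345
grip_force: 0.0
```

```bash
python3 - <<'E'
from h import *
p,r=pose(); a=env.read_camera('wrist'); save(a,'w4.png'); s=env.get_state(); print(p,s['finger_gap'])
for t in ['pull_bar','hasp_pin','lid_hinge','hasp_pivot']:
    print(t,[(np.round(d['centre'],4).tolist(),round(d['confidence'],2)) for d in env.landmark_of(t,a)[:2]])
go([.483,-.1,.0735],1.487)
E
```

```text
[ 0.48050055 -0.10101695  0.17035103] 0.0344600715447097
pull_bar [([0.4797, -0.103, 0.0949], 0.62)]
hasp_pin []
lid_hinge [([0.6758, -0.1159, 0.0885], 0.81)]
hasp_pivot [([0.5088, 0.0059, 0.1051], 0.69)]
at [ 0.4832 -0.1001  0.1733] shift [ 0.2 -0.3 99.8] turn [ 0.01  0.   -0.05]
```

View pics/w4.png

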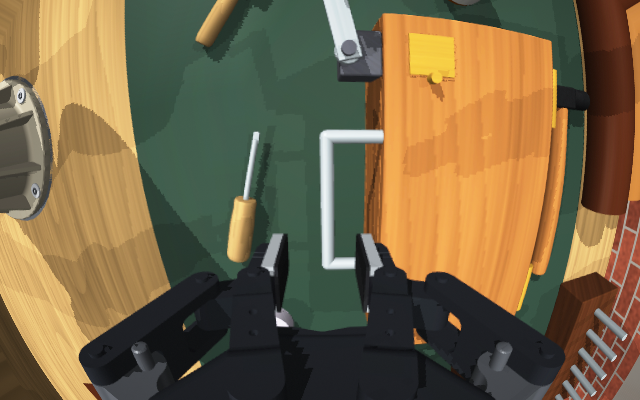

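Wrist view: the hasp is well off the lid, and the bar runs along column 327 (rows 135–265), about midway between the pads at 288 and 358. I'll check its position from pixels.

```bash
python3 - <<'E'
from h import *
p,r=pose(); a=env.read_camera('wrist'); M=np.array(a['mount']); f=200/np.tan(np.radians(a['fovy']/2))
def ray(u,v):
    x,y=u-a['cx'],v-a['cy']; q=np.hypot(x,y); t=q/f
    d=np.array([np.sin(t)*x/q,-np.sin(t)*y/q,-np.cos(t)])
    return r.apply(M[:3,:3]@d), p+r.apply(M[:3,3])
for u,v in [(327,135),(327,200),(327.5,265)]:
    d,o=ray(u,v); print((o+d*(.0975-o[2])/d[2]).round(4))
print(p)
E
```

```text
[ 0.4898 -0.0486  0.0975]
[ 0.4856 -0.096   0.0975]
[ 0.4813 -0.1499  0.0975]
[ 0.48317774 -0.10014319  0.17327278]
```

The bar's middle is about (0.485, −0.099), its length is 101 mm and its yaw is as assumed. Descending with 2 mm of correction, then closing.

move_arm --targets '[[[0, 2, 40], [0, 0, 0], 0.2], [[0, 2, 80], [0, 0, 0], 0.2], [[0, 2, 100], [0, 0, 0], 0.2], [[0, 2, 100], [0, 0, 0], 0.2], [[0, 2, 100], [0, 0, 0], 1]]'

```text
clock: 8.2
tcp_pos: [0.4855, -0.1009, 0.0735]
orientation: [0.001, 0.739, 0.674, 0.0]
wrist_force: [-0.4, 0.5, -0.1]
finger_gap: 0.0172
grip_force: 0.0
```

move_arm --targets '[[[0, 0, 0], [0, 0, 0], 1], [[0, 0, 0], [0, 0, 0], 1], [[0, 0, 0], [0, 0, 0], 1], [[0, 0, 0], [0, 0, 0], 1]]'

```text
clock: 8.7
tcp_pos: [0.4844, -0.1009, 0.0736]
orientation: [0.0, 0.739, 0.673, 0.0]
wrist_force: [-4.0, 1.9, 5.2]
finger_gap: 0.0087
grip_force: 29.7
```

```bash
python3 - <<'E'
from h import *
p,r=pose(); s=env.get_state(); print(p,s['finger_gap'],s['grip_force'],s['wrist_force'])
h=np.array([.6745,-.116]); dh=np.array([np.cos(-.084),np.sin(-.084)])
for a in np.arange(0,1.58,.0785):
    m=np.r_[dh*.19*(1-np.cos(a)),.19*np.sin(a)]
    print(round(a,2),(r.inv().apply(m)*1000).round(0))
E
```

```text
[ 0.48439577 -0.10087375  0.07360991] 0.008694548100420241 29.659125208854675 [-4.03847245  1.90326251  5.23335654]
0.0 [0. 0. 0.]
0.08 [ -0.   1. -15.]
0.16 [  0.   2. -30.]
0.24 [  0.   5. -44.]
0.31 [  0.   9. -59.]
0.39 [  0.  14. -73.]
0.47 [  0.  21. -86.]
0.55 [  0.  28. -99.]
0.63 [   0.   36. -112.]
0.71 [   0.   46. -123.]
0.78 [   0.   56. -134.]
0.86 [   1.   67. -144.]
0.94 [   1.   78. -154.]
1.02 [   1.   91. -162.]
1.1 [   1.  104. -169.]
1.18 [   1.  117. -175.]
1.26 [   1.  131. -181.]
1.33 [   1.  146. -185.]
1.41 [   1.  160. -188.]
1.49 [   2.  175. -189.]
1.57 [   2.  190. -190.]
```

Gripped (8.7 mm, 30 N). Lifting along the arc.

move_arm --targets '[[[0, 1, -15], [0, 0, 0], 1], [[0, 2, -30], [0, 0, 0], 1], [[0, 5, -44], [0, 0, 0], 1], [[0, 9, -59], [0, 0, 0], 1], [[0, 14, -73], [0, 0, 0], 1]]'

```text
clock: 9.32
tcp_pos: [0.498, -0.1019, 0.1463]
orientation: [-0.0, 0.739, 0.673, -0.0]
wrist_force: [-4.1, 0.5, -2.4]
finger_gap: 0.0089
grip_force: 29.2
```

move_arm --targets '[[[0, 7, -13], [0, 0, 0], 1], [[0, 14, -26], [0, 0, 0], 1], [[0, 22, -39], [0, 0, 0], 1], [[0, 32, -50], [0, 0, 0], 1], [[0, 42, -61], [0, 0, 0], 1]]'

```text
clock: 9.95
tcp_pos: [0.5364, -0.1051, 0.2078]
orientation: [-0.003, 0.739, 0.673, -0.002]
wrist_force: [-16.1, 3.4, 9.8]
finger_gap: 0.0089
grip_force: 29.8
```

```bash
python3 - <<'E'
from h import *
p,r=pose(); s=env.get_state(); print(p,s['finger_gap'],s['grip_force'],s['wrist_force'])
a=env.read_camera('scene')
for t in ['pull_bar','lid_hinge','hasp_pin']:
    print(t,[(np.round(d['centre'],4).tolist(),round(d['confidence'],2)) for d in env.landmark_of(t,a)[:2]])
E
```

```text
[ 0.536438   -0.10505469  0.20784439] 0.00885664622636281 29.822353720664978 [-16.075929     3.36971534   9.77503004]
pull_bar [([0.5372, -0.1059, 0.2235], 0.71)]
lid_hinge [([0.6718, -0.1183, 0.0946], 0.71), ([0.7631, -0.1309, -0.0018], 0.42)]
hasp_pin [([0.496, 0.0758, 0.1542], 0.63)]
```

move_arm --targets '[[[0, 9, -11], [0, 0, 0], 1], [[0, 20, -20], [0, 0, 0], 1], [[0, 33, -29], [0, 0, 0], 1], [[0, 46, -36], [0, 0, 0], 1], [[0, 59, -42], [0, 0, 0], 1]]'

```text
clock: 10.78
tcp_pos: [0.5994, -0.1103, 0.2518]
orientation: [0.0, 0.739, 0.674, 0.001]
wrist_force: [-1.4, 4.6, 2.6]
finger_gap: 0.0088
grip_force: 30.3
```

move_arm --targets '[[[0, 13, -6], [0, 0, 0], 1], [[0, 27, -10], [0, 0, 0], 1], [[0, 40, -13], [0, 0, 0], 1], [[0, 51, -14], [0, 0, 0], 1], [[0, 60, -15], [0, 0, 0], 1]]'

```text
clock: 11.4
tcp_pos: [0.6604, -0.1154, 0.2659]
orientation: [0.001, 0.739, 0.674, 0.002]
wrist_force: [-0.7, 5.1, 3.9]
finger_gap: 0.0087
grip_force: 30.9
```

```bash
python3 - <<'E'
from h import *
p,r=pose(); s=env.get_state(); print(p,s['finger_gap'],s['grip_force'],s['wrist_force'])
b=p[:2]; dh=np.array([np.cos(-.084),np.sin(-.084)])
for n in('scene','top'):
  a=env.read_camera(n); save(a,n+'2.png')
  for t in ['pull_bar','lid_hinge','hasp_pin']:
    print(t,[(np.round(d['centre'],4).tolist(),round(d['confidence'],2)) for d in env.landmark_of(t,a)[:2]])
print((np.array([.6745,-.116])-b)@dh)
E
```

```text
[ 0.66040803 -0.11544279  0.26586696] 0.008703593783354342 30.8660888671875 [-0.65488913  5.13628442  3.90701237]
pull_bar [([0.6585, -0.1164, 0.2823], 0.74)]
lid_hinge [([0.6726, -0.1204, 0.0924], 0.7)]
hasp_pin [([0.497, 0.0784, 0.1523], 0.43)]
pull_bar []
lid_hinge [([0.6722, -0.1169, 0.092], 0.85)]
hasp_pin [([0.5005, 0.0772, 0.1466], 0.81)]
0.014089036412729544
```

move_arm --targets '[[[0, 6, 0], [0, 0, 0], 1], [[0, 11, 0], [0, 0, 0], 1], [[0, 13, 0], [0, 0, 0], 1], [[0, 13, 0], [0, 0, 0], 1], [[0, 13, 0], [0, 0, 0], 1]]'

```text
clock: 12.42
tcp_pos: [0.6734, -0.1165, 0.266]
orientation: [0.001, 0.739, 0.674, 0.003]
wrist_force: [0.8, 5.0, 4.4]
finger_gap: 0.009
grip_force: 31.1
```

move_arm --targets '[[[0, 0, 0], [0, 0, 0], 1], [[0, 0, 0], [0, 0, 0], 1], [[0, 0, 0], [0, 0, 0], 1]]'

```text
clock: 12.8
tcp_pos: [0.6734, -0.1165, 0.266]
orientation: [0.001, 0.739, 0.674, 0.003]
wrist_force: [-0.3, 6.3, 3.7]
finger_gap: 0.0086
grip_force: 31.1
```

```bash
python3 - <<'E'
from h import *
p,r=pose(); s=env.get_state(); print(p,s['finger_gap'],s['grip_force'],s['wrist_force'])
a=env.read_camera('scene'); save(a,'scene3.png')
for a in (a,env.read_camera('top'),env.read_camera('wrist')):
  for t in ['pull_bar','lid_hinge','hasp_pin','case']:
    print(t,[(np.round(d['centre'],4).tolist(),round(d['confidence'],2)) for d in env.landmark_of(t,a)[:1]])
E
```

```text
[ 0.6733913  -0.116468    0.26597752] 0.0086438062980608 31.09798014163971 [-0.29946712  6.27907652  3.69518324]
pull_bar [([0.6735, -0.1155, 0.2828], 0.56)]
lid_hinge [([0.6734, -0.1177, 0.0933], 0.85)]
hasp_pin [([0.4984, 0.0791, 0.1524], 0.64)]
case [([0.5944, -0.112, 0.0016], 0.65)]
pull_bar []
lid_hinge [([0.672, -0.1195, 0.0906], 0.63)]
hasp_pin [([0.5003, 0.0781, 0.1464], 0.71)]
case []
pull_bar [([0.6701, -0.1153, 0.2838], 0.64)]
lid_hinge [([0.6727, -0.1163, 0.2849], 0.22)]
hasp_pin [([0.4991, 0.075, 0.1483], 0.74)]
case [([0.599, -0.1128, 0.0017], 0.57)]
```

View pics/scene3.png

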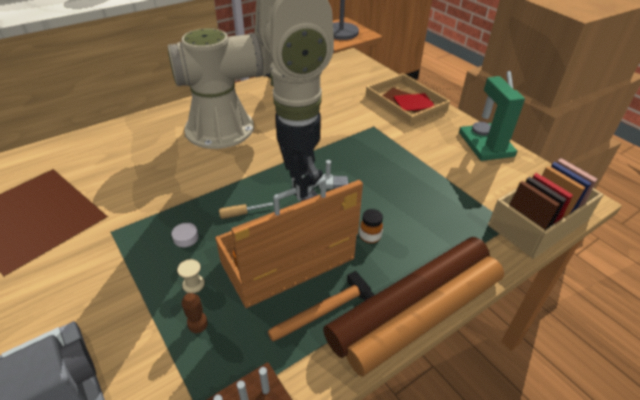

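The lid stands upright, its top edge running from (235, 235) to (360, 185), with the bar held in the fingers. The bar is directly over the hinge (x 0.673 against 0.673), the hasp is clear and the loose things are undisturbed. Handing in.

```bash
python3 -c "
from h import *
print(env.hand_in())"
```

```text
the job is handed in; nothing more can be done
None
```

The job is handed in with the hasp swung clear (about 1.75 rad) and the lid held still at about 1.57 rad, with the bar in the fingers and the loose things in place; the hand-in returned no verdict.

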